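Vibration check on the centrifuge lid

ROBOT

A 6-joint arm with a two-finger parallel gripper is mounted at the origin on the work surface. World frame = base frame: x ahead of the robot, y to its left, z up, the work surface at z = 0. Lengths are in m, angles in rad, forces in N, time in s.
With the tool pointing down it reaches from about 0.325 to 1 m from the base axis. Payload 5.1 kg.
Tool frame: the origin (TCP) lies at the very end of the fingers, on their centre line; the grasp point (between the pads) lies ctrl.pinch_z behind it (ctrl.pinch_z is the distance from the TCP to the grasp point, in m); y points along the fingers, x is the direction in which the jaws open and shut, and the axes are right-handed (so a half turn about y gives the same grasp; the last joint's range is limited). The gripper opens to 85 mm and grips with 20 to 120 N. Pads are 22 mm wide; open, the fingers measure 114 mm over their backs; the gripper's body (76 mm by 85 mm) begins 54 mm behind the grasp point. The pads swing forward as they close: fully open they stand 13 mm farther back than shut.
Start: joints at [-1.202, 0.124, 1.65, -0, 1.367, -0.083], TCP at [0.284, -0.585, 0.194] pointing down, gripper open.
Joint ranges: [-2.61, 2.61], [-1.02, 2.33], [0.03, 2.71], [-1.35, 4.49], [0.32, 2.68], [-2.91, 2.91]. Speed limits (rad/s): [2.57, 2.57, 3.14, 3.14, 3.14, 3.14].

INTERFACE

Orientations are given as a rotation vector (axis times angle).
In Python, from cell import ctrl gives the robot as it stands.
- The arm moves only by the tool move_arm, never from a script. Its arguments are lists of equal length, an entry for each row: "dp": the shift along the tool's x, y, z in mm, a list of three; "angular": the turn, a rotation vector about the tool's x, y, z in degrees, a list of three; "gripper": the closure, from -1 (fully open) to 1 (shut), so that 0 is half open. In form: {"dp": [[dx, dy, dz], ...], "angular": [[rx, ry, rz], ...], "gripper": [gripper, ...]}. A call has 1 to 20 rows; each row is the pose to reach, as a shift and turn from the pose commanded when the call began, along the tool's axes at that moment; what a row does not reach only later rows make up. A row lasts 1/12 s, in which the tool goes at most 41.7 mm and 7.16 degrees, less where a joint would pass 70% of its speed; a pose out of reach is approached as far as the arm can. A call with a gripper value outside its range is refused whole. The fingers move at their own pace and stop on an object; "newtons" is the grip in N (left out, the last holds). Time passes only in rows, so rows that repeat a pose let the fingers close. It gives the time, the measured TCP pose, the force and the opening at its end, in the units of the state.
- ctrl.sense(): the state, without advancing time (a new reading comes with each control period).
- ctrl.snapshot(name): name is "side" or "top" or "wrist"; returns the picture (400x640x3 uint8, blue, green, red); there is no depth.
- ctrl.camera_model(name): a dict with "fov_y" (degrees; the focal length in pixels is half the picture's height over the tangent of half this angle, whatever the lens; pixels are square), "cx", "cy" (the principal point, pixels), "extrinsics" (4x4, takes a point from camera to world coordinates). Camera axes: x right, y down, z forward; pixel columns grow to the right and rows downward; lengths in m; the calibration is good to about 2 mm. A picture is of the moment at which its call begins: read the wrist's pose just before it. camera_model takes no time and is no camera call; for the wrist camera it gives the pose at the moment of the call.
- ctrl.sign_off(): hands the job in, once; it reports no verdict.
The state is a dict: "t": time; "joint_positions": joint angles; "dq": joint speeds; "joint_torque": joint torques, N m; "tool_pos": TCP position; "ee_rot": TCP orientation; "force": force on the tool from outside, world axes, zero at the start; "torque": the same for the moment, N m; "finger_gap": opening from 0.0 (shut) to 1.0 (fully open).
Only numpy, scipy, OpenCV 4.12 (cv2) and the standard library are available. Lean on these libraries where they do the work, as an engineer would, in place of code of your own. Each camera call takes 0.05 s, during which the arm holds its last target. There are 200 camera calls.

TASK

Take the timer off the centrifuge's sloping lid and leave it lying flat on the cork mat. Then take the vibration pen out of its stand and hold its tip on the marked spot, within the yellow ring, with the pen square to the sloping lid, pressing lightly so that the sprung tip is part way in and not against its stop. Finish while still gripping the pen and holding it there, and leave the other bottles and vessels where they stand.

Things in the scene. Friction and masses are not known exactly. Their poses are not given: they have to be found in the camera images.
- spot (a point): marked spot on the centrifuge's rigid sloping lid: flat round sticker with a yellow ring of 24 mm outside diameter, white inside, red dot at its centre; the point is the dot's centre on the lid's surface. Its z is the outward normal of the lid (20 degrees from vertical), x points straight up the slope, y level along the lid
- centrifuge: white bench centrifuge, fixed, 240 x 240 mm, blue panel in front; origin at the middle of its underside, x from front to back, z up. Its lid is a flat grey plate 210 x 220 mm sloping 20 degrees down to the front: 109 mm above the bench at the front edge, 181 mm at the back, 138 mm at the spot, which lies 20 mm downslope of the lid's middle
- timer: white laboratory timer, a flat box 56 mm (its x) by 72 mm (its y), 22 mm thick including 3 mm rubber feet, grey-green display and three small round keys on top; about 90 g; origin at the centre of its underside, z out of its face. At the start it lies on the sloping lid, covering the spot, square to the lid with its x up the slope
- mat: square cork mat lying on the bench, fixed, 140 x 140 mm, 6 mm thick, origin at the centre of its underside; its top is 6 mm above the bench
- stand: fixed aluminium stand for the pen, base and top plate 90 x 90 mm on four corner posts, top at 76 mm, with one hole of 27 mm through the 12 mm top plate at its middle; origin at the centre of its underside
- pen: vibration pen, 110 g, hanging upright in the stand by its collar. Origin on its axis at the barrel's lower end, z along it to the top. Blue nose 22 mm across from z = 0 to 50 mm, black collar 36 mm across to 56, white round grip 24 mm across to 118, red button to 123. Steel tip sticks out 16 mm below z = 0. It must rise 70 mm to leave the stand
- pen_tip (a joint): how far the pen's sprung tip is pushed into the barrel: 0 = fully out, 0.010 = pushed in to its stop (m). The spring gives 0.8 N as the tip begins to move, 2.8 N half way and 4.8 N at the stop
- tip_end (a point): rounded end of the pen's steel sensing tip (7 mm diameter), on the pen's axis, 16 mm below the pen's origin when the tip is out; it moves with the tip
- amber_bottle: bystander, loose: amber glass bottle with black cap, 64 mm across, 150 mm tall; origin at the centre of its underside
- reagent_bottle: bystander, loose: clear bottle with white cap, 68 mm across, 140 mm tall; origin at the centre of its underside
- beaker: bystander, loose: clear glass beaker, 72 mm across, 85 mm tall; origin at the centre of its underside
- cap_jar: bystander, loose: clear jar with blue cap, 60 mm across, 70 mm tall; origin at the centre of its underside
There are look-alikes about, which are no part of the job. What is meant by the mat is not black, and is the larger of those in its own colour.

How it is judged:
By the outcome, as a careful person would: the job done as asked, in the order asked, and still so for the second after the job is handed in, while the arm keeps its last pose, push and grip.
It also fails if it takes over 54 s, if anything falls off the work surface, if the arm or the gripper's body presses on something with over 40 N, if the wrist force passes 120 N, or if a joint passes its speed limit or range.

## Working session

There is one attempt and no reset: what is moved stays moved. The work goes in short steps, Python scripts to look and compute and a tool call to move; the robot and the scene stay as the last step left them, time stands still between calls to the robot, and variables do not carry over. Pictures are saved under pics/ and viewed, about 8 in all and at most 12, crops included, and the job is handed in when it is done.

Besides the shell and the picture viewer there is one more tool, called after "Call:" by a JSON object that holds its "op" and its "data". move_arm: Moves the arm, as the interface text tells. Its arguments: {"type":"object","properties":{"dp":{"type":"array","items":{"type":"array","items":{"type":"number"}}},"angular":{"type":"array","items":{"type":"array","items":{"type":"number"}}},"gripper":{"type":"array","items":{"type":"number"}},"newtons":{"type":"number"}},"required":["dp","angular","gripper"]}

```bash
mkdir -p pics; ls
cat > h.py <<'E'
import numpy as np, cv2
from scipy.spatial.transform import Rotation as R
from cell import ctrl
def cam(n):
    m=ctrl.camera_model(n); f=200/np.tan(np.radians(m['fov_y'])/2); return f,m['cx'],m['cy'],np.array(m['extrinsics'])
def proj(m,p):
    f,cx,cy,E=m; q=E[:3,:3].T@(np.array(p)-E[:3,3]); return np.array([f*q[0]/q[2]+cx,f*q[1]/q[2]+cy])
def ray(m,u,v):
    f,cx,cy,E=m; d=E[:3,:3]@np.array([(u-cx)/f,(v-cy)/f,1]); return E[:3,3],d
def atz(m,u,v,z):
    o,d=ray(m,u,v); return o+d*(z-o[2])/d[2]
def delta(T,Rm):
    "shift (mm) and turn (deg) in tool axes to reach TCP T, rotation Rm from measured pose"
    s=ctrl.sense(); r0=R.from_rotvec(s['ee_rot']).as_matrix()
    return r0.T@(np.array(T)-s['tool_pos'])*1000, np.degrees(R.from_matrix(r0.T@Rm).as_rotvec())
E
python3 - <<'E'
from h import *
for n in ['side','top']:
    cv2.imwrite(f'pics/{n}0.png',cv2.resize(ctrl.snapshot(n),(800,500),interpolation=cv2.INTER_CUBIC))
    print(n,cam(n))
s=ctrl.sense();print(s,ctrl.pinch_z); print(R.from_rotvec(s['ee_rot']).as_matrix().round(3))
E
```

```text
pics
side (np.float64(517.1576574058877), 320.6218208566838, 199.6951019085916, array([[-0.99959631,  0.00269777,  0.02828307,  0.48557732],
       [-0.0216173 ,  0.5737592 , -0.81873871,  1.22126083],
       [-0.01843644, -0.8190196 , -0.57346926,  0.96269456],
       [ 0.        ,  0.        ,  0.        ,  1.        ]]))
top (np.float64(427.15001144535324), 320.8228980790743, 194.3469138408818, array([[ 0.0022449 , -0.9908806 ,  0.13472418,  0.29975544],
       [-0.99999093, -0.00271202, -0.00328385,  0.01561297],
       [ 0.00361927, -0.13471559, -0.9908777 ,  1.56585488],
       [ 0.        ,  0.        ,  0.        ,  1.        ]]))
{'t': 0.1, 'joint_positions': array([-1.20159370e+00,  1.24435660e-01,  1.65156370e+00,  1.99906480e-05,
        1.36751741e+00, -8.25956181e-02]), 'dq': array([ 6.85857599e-04, -2.17409860e-03, -1.02744485e-03, -1.60169299e-04,
        6.06142937e-05, -1.77553618e-03]), 'joint_torque': array([ 1.73221786e-03, -4.24929142e+01, -3.66654682e+01, -2.87440548e-05,
        3.93029230e-03, -7.00815917e-06]), 'tool_pos': array([ 0.28353004, -0.58419165,  0.19246324]), 'ee_rot': array([-1.38850345,  0.87140993, -0.8689029 ]), 'force': array([ 0.59275292, -0.57597931, -0.39055226]), 'torque': array([-0.03232352, -0.02030387, -0.02132358]), 'finger_gap': 0.9993366681475788} 0.0187
[[ 0.437 -0.001  0.9  ]
 [-0.9    0.002  0.437]
 [-0.002 -1.     0.   ]]
```

View pics/top0.png

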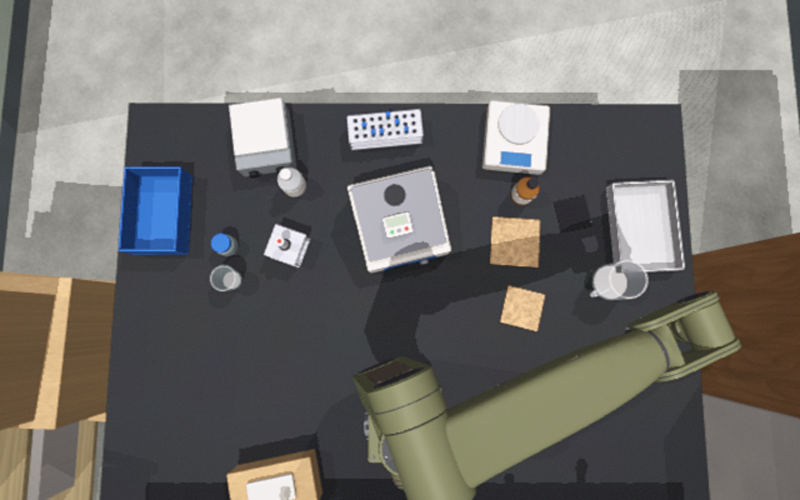

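View pics/side0.png

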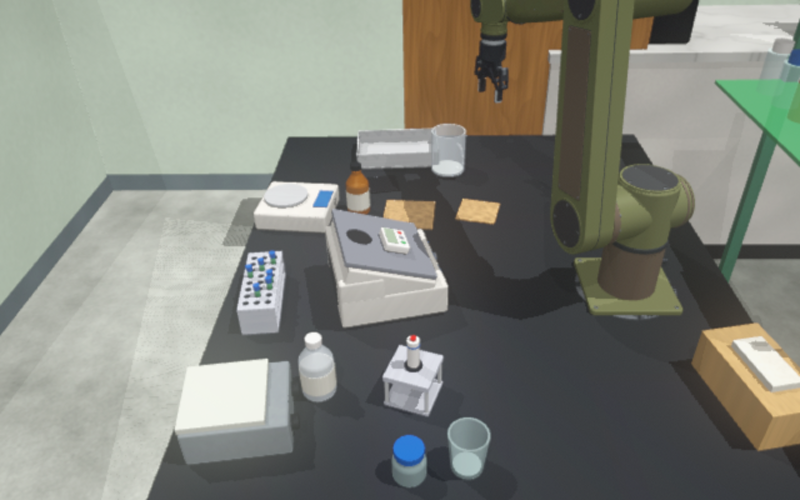

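The top view shows the timer at (397,225), the larger cork mat at (515,242), the stand at (287,244) and the amber bottle just behind the mat. The side view agrees. Next, a closer crop for measuring.

Run:
```python
from h import *
im=ctrl.snapshot('top')
a=cv2.resize(im[125:225,200:370],None,fx=4.7,fy=4.7,interpolation=cv2.INTER_CUBIC)
cv2.imwrite('pics/top1.png',a)
m=cam('top')
# mat corners by eye (800 view /1.25)
for u,v in [(491,218),(540,218),(540,267),(491,265)]: print('mat',atz(m,u/1.25,v/1.25,.006).round(3))
for u,v in [(283,222),(310,238),(299,266),(264,254)]: print('stand?',atz(m,u/1.25,v/1.25,.076).round(3))
g=cv2.inRange(cv2.cvtColor(im,cv2.COLOR_BGR2HSV),(8,60,60),(25,255,255))
n,l,st,c=cv2.connectedComponentsWithStats(g)
for i in range(1,n):
    if st[i,4]>150 and 380<c[i,0]<460:
        pts=np.argwhere(l==i)[:,::-1].astype(np.float32); r=cv2.minAreaRect(pts); print(st[i],r)
        P=np.array([atz(m,*p,.006) for p in cv2.boxPoints(r)]);print(P.round(3),P.mean(0).round(4))
print(proj(m,[.6,0,.138]))
```

```text
mat [ 0.587 -0.257  0.006]
mat [ 0.588 -0.402  0.006]
mat [ 0.442 -0.397  0.006]
mat [ 0.447 -0.254  0.006]
stand? [0.561 0.345 0.076]
stand? [0.516 0.267 0.076]
stand? [0.436 0.296 0.076]
stand? [0.47  0.395 0.076]
[413 141  19  19 235] ((422.0, 150.0), (18.0, 18.0), 90.0)
[[ 0.715 -0.335  0.006]
 [ 0.715 -0.403  0.006]
 [ 0.646 -0.4    0.006]
 [ 0.646 -0.333  0.006]] [ 0.6804 -0.3677  0.006 ]
[ 392  173   41   42 1549] ((411.8560485839844, 193.3035125732422), (40.04685974121094, 39.29832458496094), 3.5763344764709473)
[[ 0.448 -0.246  0.006]
 [ 0.595 -0.258  0.006]
 [ 0.586 -0.406  0.006]
 [ 0.44  -0.392  0.006]] [ 0.5171 -0.3254  0.006 ]
[400 228  37  37 990] ((417.676513671875, 246.2941436767578), (32.01470184326172, 31.28709602355957), 14.03624439239502)
[[ 0.282 -0.27   0.006]
 [ 0.392 -0.3    0.006]
 [ 0.364 -0.413  0.006]
 [ 0.254 -0.382  0.006]] [ 0.3229 -0.3414  0.006 ]
[324.08641675 163.49642356]
```

View pics/top1.png

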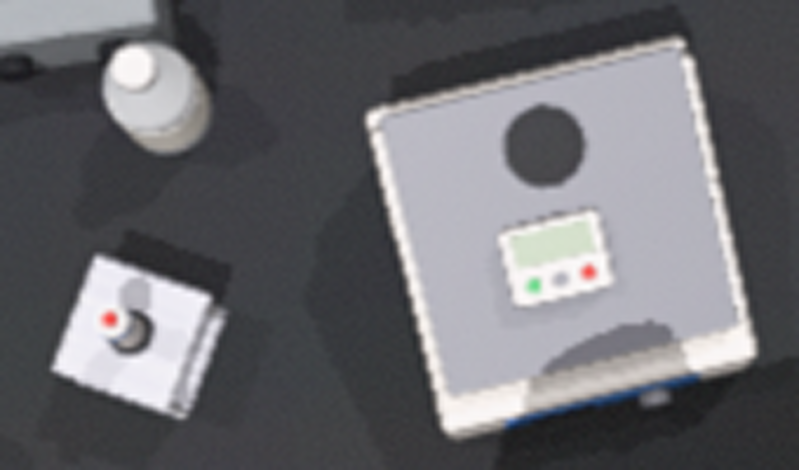

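The crop shows the timer's face corners at about (500,232), (598,208), (613,285) and (515,307). The stand's top corners are (97,255), (215,295), (183,418) and (52,370).

Run:
```python
from h import *
from scipy.optimize import least_squares
m=cam('top'); q=lambda u,v:((u)/4.7+200-.4,v/4.7+125-.4)
# lid model: yaw, spot xy; lid plate corners & timer face corners
def lidpts(p):
    x,y,a=p; Rz=R.from_euler('z',a).as_matrix()@R.from_euler('y',-20,degrees=True).as_matrix()
    S=np.array([x,y,.138]); return S,Rz
c,s=np.cos(np.radians(20)),0
obs=[((500,232),(28,36,22)),((598,208),(28,-36,22)),((613,285),(-28,-36,22)),((515,307),(-28,36,22))]
def f(p):
    S,Rm=lidpts(p); return np.concatenate([proj(m,S+Rm@(np.array(o)/1000))-q(*uv) for uv,o in obs])
r=least_squares(f,[.6,0,.1]);print('timer',r.x[:2],np.degrees(r.x[2]),r.fun.round(1))
lid=[((382,122),(125,110,0)),((682,50),(125,-110,0)),((445,398),(-85,110,0))]
def g(p):
    S,Rm=lidpts(p); return np.concatenate([proj(m,S+Rm@(np.array(o)/1000))-q(*uv) for uv,o in lid])
r2=least_squares(g,[.6,0,.1]);print('lid',r2.x[:2],np.degrees(r2.x[2]),r2.fun.round(1))
st=[(97,255),(215,295),(183,418),(52,370)]
P=np.array([atz(m,*q(*a),.076) for a in st]);print(P.round(3),P.mean(0),[np.linalg.norm(P[i]-P[i-1]).round(3) for i in range(4)])
print('button',atz(m,*q(110,319),.149), 'collar', atz(m,*q(131,332),.082))
# view pose above timer: wrist camera offset in tool frame
s=ctrl.sense();r0=R.from_rotvec(s['ee_rot']).as_matrix();E=cam('wrist')[3]
print('cam in tool',(r0.T@(E[:3,3]-s['tool_pos'])).round(4));print((r0.T@E[:3,:3]).round(3),cam('wrist')[0])
# target: tool above spot along normal 150mm, jaws along slope x
x,y,a=r.x; S,Rm=lidpts(r.x); ey=-Rm[:,2]
for ex in (Rm[:,0],-Rm[:,0],Rm[:,1],-Rm[:,1]):
    Rt=np.c_[ex,ey,np.cross(ex,ey)]; print([v.round(1) for v in delta(S+Rm[:,2]*.15,Rt)])
```

```text
timer [0.54835388 0.02210481] 12.93758476931024 [-0.3 -0.2 -0.   0.2  0.2 -0.   0.1 -0. ]
lid [0.54724496 0.0115637 ] 13.201661581654584 [-0.5 -0.6  0.2  0.2  0.3  0.5]
[[0.557 0.366 0.076]
 [0.526 0.277 0.076]
 [0.434 0.298 0.076]
 [0.469 0.397 0.076]] [0.49659168 0.33456363 0.076     ] [np.float64(0.092), np.float64(0.094), np.float64(0.095), np.float64(0.105)]
button [0.49783277 0.33830522 0.149     ] collar [0.49746187 0.33760679 0.082     ]
cam in tool [ 0.001  -0.1814  0.0723]
[[ 1.    -0.001  0.   ]
 [-0.    -0.286  0.958]
 [-0.    -0.958 -0.286]] 333.1878415251408
[array([-441.6,  -85.5,  453. ]), array([ 13.4, -76.2, -17. ])]
[array([-441.6,  -85.5,  453. ]), array([ 18. , 101.8,  14.2])]
[array([-441.6,  -85.5,  453. ]), array([  -3.4, -164.7,  -29. ])]
[array([-441.6,  -85.5,  453. ]), array([19.9, 12.8, -2.4])]
```

Call:
{"op": "move_arm", "data": {"dp": [[0,-100,0],[0,-130,0],[0,-130,0],[-442,-86,453],[-442,-86,453],[-442,-86,453],[-442,-86,453],[-442,-86,453],[-442,-86,453],[-442,-86,453],[-442,-86,453],[-442,-86,453],[-442,-86,453],[-442,-86,453],[-442,-86,453],[-442,-86,453],[-442,-86,453],[-442,-86,453],[-442,-86,453],[-442,-86,453]], "angular": [[0,0,0],[0,0,0],[0,0,0],[13.4,-76.2,-17],[13.4,-76.2,-17],[13.4,-76.2,-17],[13.4,-76.2,-17],[13.4,-76.2,-17],[13.4,-76.2,-17],[13.4,-76.2,-17],[13.4,-76.2,-17],[13.4,-76.2,-17],[13.4,-76.2,-17],[13.4,-76.2,-17],[13.4,-76.2,-17],[13.4,-76.2,-17],[13.4,-76.2,-17],[13.4,-76.2,-17],[13.4,-76.2,-17],[13.4,-76.2,-17]], "gripper": [-1,-1,-1,-1,-1,-1,-1,-1,-1,-1,-1,-1,-1,-1,-1,-1,-1,-1,-1,-1]}}

```text
t: 1.82
tool_pos: [0.4981, 0.0137, 0.2788]
ee_rot: [-1.507, -0.45, -0.092]
force: [0.6, 0.5, -0.4]
finger_gap: 1.004
```

Run:
```python
from h import *
s=ctrl.sense(); m=cam('wrist'); np.save('w1.npy',np.array([m[0],m[1],m[2],*m[3].ravel()]))
im=ctrl.snapshot('wrist');cv2.imwrite('pics/w1.png',cv2.resize(im,(800,500),interpolation=cv2.INTER_CUBIC))
print(s['t'],s['tool_pos'],s['joint_positions'].round(2),s['finger_gap'])
```

```text
1.8167 [0.49813813 0.01365161 0.27881505] [-0.16 -0.51  2.09  0.14  1.25 -0.42] 1.0038101871510845
```

View pics/w1.png

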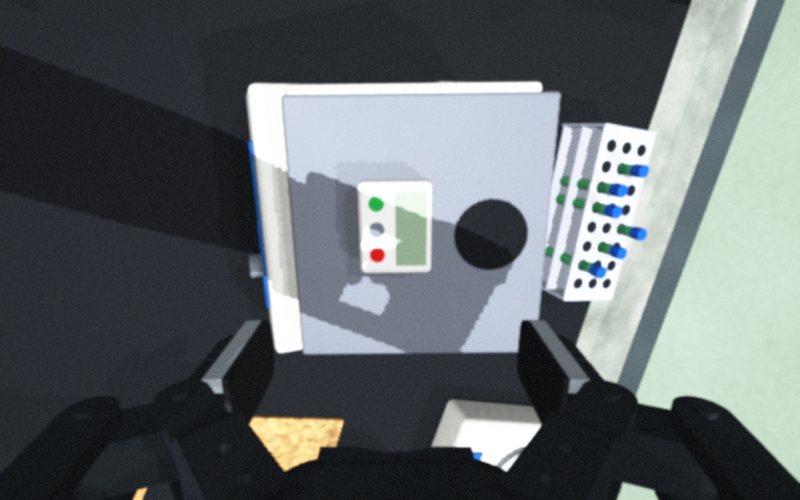

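The wrist picture shows the timer's face corners at (359,182), (432,181), (433,272) and (360,272). The lid corners are at (283,95), (559,92) and (302,353). I'll refine from these.

Run:
```python
from h import *
from scipy.optimize import least_squares
w=np.load('w1.npy');m=(w[0],w[1],w[2],w[3:].reshape(4,4))
q=lambda u,v:np.array([u/1.25-.1,v/1.25-.1])
def pl(p):
    Rm=R.from_euler('z',p[2]).as_matrix()@R.from_euler('y',-20,degrees=True).as_matrix()
    return np.array([p[0],p[1],.138]),Rm
def fit(obs):
    def f(p):
        S,Rm=pl(p); return np.concatenate([proj(m,S+Rm@(np.array(o)/1000))-q(*uv) for uv,o in obs])
    return least_squares(f,[.55,.02,.2])
r=fit([((359,182),(-28,36,22)),((432,181),(28,36,22)),((433,272),(28,-36,22)),((360,272),(-28,-36,22))])
print('timer',r.x[:2],np.degrees(r.x[2]),r.fun.round(1))
r2=fit([((283,95),(-85,110,0)),((559,92),(125,110,0)),((302,353),(-85,-110,0))])
print('lid',r2.x[:2],np.degrees(r2.x[2]),r2.fun.round(1))
S,Rm=pl(r.x); 
print('timer in lid frame',Rm.T@(S-pl(r2.x)[0]))
ex=Rm[:,0];ey=-Rm[:,2];Rt=np.c_[ex,ey,np.cross(ex,ey)]
for h in (.06,.002): print(h,[v.round(1) for v in delta(S+Rm[:,2]*h,Rt)])
np.save('timer.npy',r.x);np.save('lid.npy',r2.x)
```

```text
timer [0.54975641 0.02149164] 13.867798935892823 [-1.  -0.5  1.2 -0.3 -0.8  0.2  0.8  0.7]
lid [0.55216935 0.00987263] 13.705206808104085 [-1.8 -0.6  2.6  0.1  0.   1.3]
timer in lid frame [ 0.00041559  0.01185868 -0.00015126]
0.06 [array([ 1.2, 90.5, -2.4]), array([ 0.4, -0.7, -0. ])]
0.002 [array([  1.2, 148.5,  -2.1]), array([ 0.4, -0.7, -0. ])]
```

Call:
{"op": "move_arm", "data": {"dp": [[1.2,40,-2.2],[1.2,75,-2.2],[1.2,105,-2.2],[1.2,130,-2.2],[1.2,147,-2.2],[1.2,147,-2.2],[1.2,147,-2.2],[1.2,147,-2.2],[1.2,147,-2.2],[1.2,147,-2.2],[1.2,147,-2.2],[1.2,147,-2.2],[1.2,147,-2.2],[1.2,147,-2.2],[1.2,147,-2.2]], "angular": [[0.4,-0.7,0],[0.4,-0.7,0],[0.4,-0.7,0],[0.4,-0.7,0],[0.4,-0.7,0],[0.4,-0.7,0],[0.4,-0.7,0],[0.4,-0.7,0],[0.4,-0.7,0],[0.4,-0.7,0],[0.4,-0.7,0],[0.4,-0.7,0],[0.4,-0.7,0],[0.4,-0.7,0],[0.4,-0.7,0]], "gripper": [-1,-1,-1,-1,-1,-1,-0.4,-0.1,0.3,0.3,0.3,0.3,0.3,0.3,0.3], "newtons": 30}}

```text
t: 3.12
tool_pos: [0.5491, 0.0199, 0.142]
ee_rot: [-1.503, -0.456, -0.087]
force: [-0.5, 0.2, 0.5]
finger_gap: 0.353
```

Run:
```python
from h import *
s=ctrl.sense();print(s['tool_pos'],s['finger_gap'],s['force'])
S=np.r_[np.load('timer.npy')[:2],.138];a=np.load('timer.npy')[2]
Rm=R.from_euler('z',a).as_matrix()@R.from_euler('y',-20,degrees=True).as_matrix()
d=Rm.T@(s['tool_pos']-S);print('tcp in timer frame',d)
r0=R.from_rotvec(s['ee_rot']).as_matrix()
# target on mat: timer flat, yaw -3.5deg vs mat
for yaw in (-4,-30,-20):
    ex=np.array([np.cos(np.radians(yaw)),np.sin(np.radians(yaw)),0]);ey=np.array([0,0,-1.]);Rt=np.c_[ex,ey,np.cross(ex,ey)]
    T=np.array([.517,-.325,.006+d[2]])
    for h in (.06,0): print(yaw,h,[v.round(1) for v in delta(T+[0,0,h],Rt)], np.degrees(np.arctan2(*(R.from_rotvec(s['ee_rot']).as_matrix()[1::-1,0]))))
print(s['joint_positions'].round(2))
```

```text
[0.54912197 0.01989545 0.14204095] 0.3529530034152892 [-0.54387105  0.22343981  0.49475243]
tcp in timer frame [ 0.00044378 -0.00139761  0.00413877]
-4 0.06 [array([-130.7,   28.6, -327.5]), array([-3.1, 17.5, 19.9])] 13.701481714858732
-4 0 [array([-151.3,   84.9, -327.5]), array([-3.1, 17.5, 19.9])] 13.701481714858732
-30 0.06 [array([-130.7,   28.6, -327.5]), array([-7.7, 43.3, 19.1])] 13.701481714858732
-30 0 [array([-151.3,   84.9, -327.5]), array([-7.7, 43.3, 19.1])] 13.701481714858732
-20 0.06 [array([-130.7,   28.6, -327.5]), array([-5.9, 33.4, 19.5])] 13.701481714858732
-20 0 [array([-151.3,   84.9, -327.5]), array([-5.9, 33.4, 19.5])] 13.701481714858732
[-0.13 -0.3   2.16  0.15  0.95 -0.44]
```

Run:
```python
from h import *
a=ctrl.snapshot('wrist');b=ctrl.snapshot('side')
cv2.imwrite('pics/w2.png',np.vstack([cv2.resize(a[:400,120:520],(400,400)) ,cv2.resize(b[150:270,240:360],(400,400),interpolation=3)]).reshape(2,400,400,3).transpose(1,0,2,3).reshape(400,800,3))
```

```text
(no output)
```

View pics/w2.png

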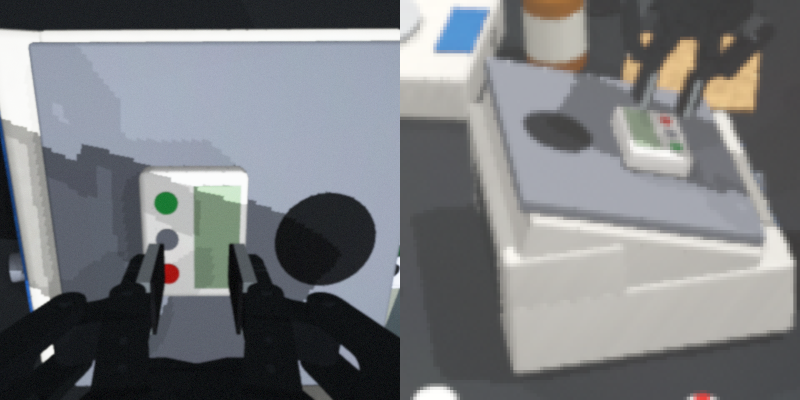

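The fingers look empty, closed at 30 mm. In both views they appear on the far (-y) side of the timer, or above it. I'll check this by projection.

Run:
```python
from h import *
s=ctrl.sense();r0=R.from_rotvec(s['ee_rot']).as_matrix();T=s['tool_pos']
mw=cam('wrist');ms=cam('side');print(ctrl.camera_model('wrist').keys(),mw[:3])
t=np.load('timer.npy');S=np.r_[t[:2],.138];Rm=R.from_euler('z',t[2]).as_matrix()@R.from_euler('y',-20,degrees=True).as_matrix()
for n,p in [('tcp',T),('tipL',T-r0[:,0]*.015),('tipR',T+r0[:,0]*.015),('tim c',S+Rm[:,2]*.022)]+[(str(o),S+Rm@(np.array(o)/1000)) for o in [(-28,36,22),(28,36,22),(28,-36,22),(-28,-36,22)]]:
    w=proj(mw,p);sd=proj(ms,p); print(n,'wristcrop',(w-[120,0]).round(),'side',((sd-[240,150])*3.333+[400,0]).round())
```

```text
dict_keys(['fov_y', 'cx', 'cy', 'extrinsics']) (np.float64(333.1878415251408), 316.06069055857756, 199.28798844397778)
tcp wristcrop [196. 228.] side [642. 146.]
tipL wristcrop [170. 228.] side [659. 148.]
tipR wristcrop [222. 228.] side [626. 143.]
tim c wristcrop [195. 238.] side [650. 129.]
(-28, 36, 22) wristcrop [139. 172.] side [690. 158.]
(28, 36, 22) wristcrop [251. 171.] side [627. 147.]
(28, -36, 22) wristcrop [245. 297.] side [610. 101.]
(-28, -36, 22) wristcrop [146. 298.] side [671. 112.]
```

Run:
```python
from h import *
ms=cam('side');T=np.array([.28353,-.58419,.19246])
for b in (-.04,-.02,0,.02,.04,.06): print(b,(proj(ms,T+[0,0,b])*1.25).round(1))
a=cv2.imread('pics/side0.png')[30:130,440:560]; b=ctrl.snapshot('side')[130:210,280:360]
cv2.imwrite('pics/c1.png',np.hstack([cv2.resize(a,(480,400),interpolation=3),cv2.resize(b,(320,400),interpolation=3)[:, :320]]))
s=ctrl.sense();r0=R.from_rotvec(s['ee_rot']).as_matrix()
for b in (0,.02,.04): print(b,[((proj(ms,s['tool_pos']-r0[:,1]*b+r0[:,0]*k)-[280,130])*[4,5]+[480,0]).round() for k in(-.015,0,.015)])
```

```text
-0.04 [486.2 125.2]
-0.02 [486.6 119. ]
0 [487.  112.6]
0.02 [487.4 106.3]
0.04 [487.8  99.8]
0.06 [488.2  93.2]
0 [array([630., 323.]), array([611., 318.]), array([591., 314.])]
0.02 [array([639., 293.]), array([620., 289.]), array([600., 285.])]
0.04 [array([648., 264.]), array([629., 259.]), array([608., 255.])]
```

View pics/c1.png

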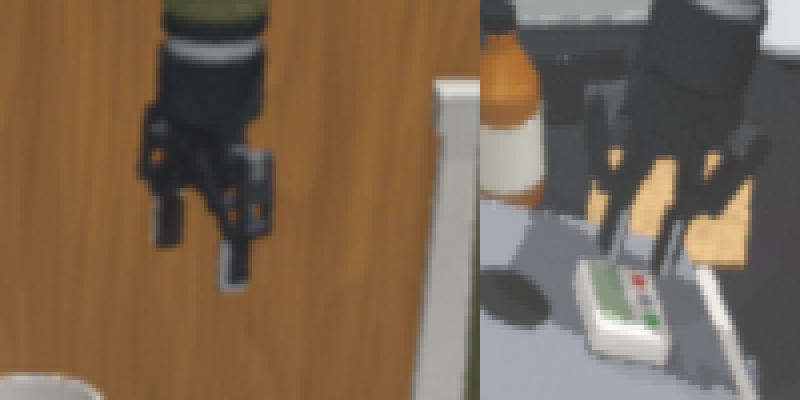

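In both views the real fingertips are about 38 mm behind the reported TCP. They closed in the air above the timer, which hasn't moved. I'll open, go about 36 mm deeper and close again.

Call:
{"op": "move_arm", "data": {"dp": [[0,0,0],[0,0,0],[0,0,0],[0,0,1.4],[0,0,1.4],[0,8,1.4],[0,16,1.4],[0,24,1.4],[0,30,1.4],[0,34,1.4],[0,36,1.4],[0,36,1.4]], "angular": [[0,0,0],[0,0,0],[0,0,0],[0,0,0],[0,0,0],[0,0,0],[0,0,0],[0,0,0],[0,0,0],[0,0,0],[0,0,0],[0,0,0]], "gripper": [-1,-1,-1,-1,-1,-1,-1,-1,-1,-1,-1,-1]}}

```text
t: 4.27
tool_pos: [0.5605, 0.0242, 0.1072]
ee_rot: [-1.503, -0.455, -0.086]
force: [0.2, -0.7, -0.3]
finger_gap: 0.999
```

Call:
{"op": "move_arm", "data": {"dp": [[0,0,0],[0,0,0],[0,0,0],[0,0,0],[0,0,0],[0,0,0],[0,0,0]], "angular": [[0,0,0],[0,0,0],[0,0,0],[0,0,0],[0,0,0],[0,0,0],[0,0,0]], "gripper": [-0.7,-0.5,-0.3,-0.1,0.1,0.2,0.2], "newtons": 30}}

```text
t: 4.85
tool_pos: [0.5612, 0.024, 0.109]
ee_rot: [-1.503, -0.457, -0.088]
force: [-2.5, -0.1, 5.0]
finger_gap: 0.648
```

The timer is gripped: gap 0.648 × 85 = 55 mm. The tips are lightly touching the lid, which tells me where the real tips are. Lifting.

Call:
{"op": "move_arm", "data": {"dp": [[0,-10,0],[0,-35,0],[0,-70,0],[0,-100,0],[0,-100,0],[0,-100,0]], "angular": [[0,0,0],[0,0,0],[0,0,0],[0,0,0],[0,0,0],[0,0,0]], "gripper": [0.2,0.2,0.2,0.2,0.2,0.2], "newtons": 40}}

```text
t: 5.35
tool_pos: [0.5283, 0.0156, 0.205]
ee_rot: [-1.504, -0.46, -0.091]
force: [-0.1, -0.8, -1.2]
finger_gap: 0.643
```

Run:
```python
from h import *
s=ctrl.sense();r0=R.from_rotvec(s['ee_rot']).as_matrix();E=r0.T
t=np.load('timer.npy');S=np.r_[t[:2],.138];Rm=R.from_euler('z',t[2]).as_matrix()@R.from_euler('y',-20,degrees=True).as_matrix()
d=Rm.T@(np.array([.5612,.024,.109])-S);print('grip tcp in timer frame',d,s['finger_gap'],s['force'],s['tool_pos'])
for yaw in (-4,-20):
    ex=np.array([np.cos(np.radians(yaw)),np.sin(np.radians(yaw)),0]);ey=np.array([0,0,-1.]);Rt=np.c_[ex,ey,np.cross(ex,ey)]
    T=np.array([.517,-.325,.006+d[2]])
    for h in (.10,.03,0): print(yaw,h,[v.round(1) for v in delta(T+[0,0,h],Rt)])
# wrist view before moving
a=ctrl.snapshot('wrist');b=ctrl.snapshot('side')[80:230,240:390]
cv2.imwrite('pics/w3.png',np.hstack([cv2.resize(a[:,120:520],(400,400)),cv2.resize(b,(400,400),interpolation=3)]))
```

```text
grip tcp in timer frame [ 0.00108638 -0.00030759 -0.03125656] 0.6431818662901687 [-0.09350511 -0.77717624 -1.18314699] [0.52828104 0.0156063  0.20497383]
-4 0.1 [array([-131.2,   90.7, -328.1]), array([-3.1, 17.5, 20.2])]
-4 0.03 [array([-155.5,  156.3, -328. ]), array([-3.1, 17.5, 20.2])]
-4 0 [array([-165.9,  184.4, -328. ]), array([-3.1, 17.5, 20.2])]
-20 0.1 [array([-131.2,   90.7, -328.1]), array([-5.9, 33.3, 19.8])]
-20 0.03 [array([-155.5,  156.3, -328. ]), array([-5.9, 33.3, 19.8])]
-20 0 [array([-165.9,  184.4, -328. ]), array([-5.9, 33.3, 19.8])]
```

View pics/w3.png

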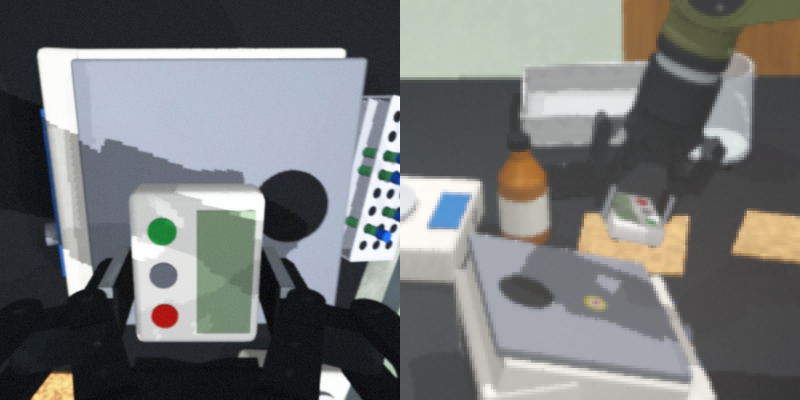

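The timer is held squarely and the yellow-ring spot is now visible in the side crop at (597,303). Over to the mat.

Call:
{"op": "move_arm", "data": {"dp": [[-96,-3,-328],[-96,-3,-328],[-96,-3,-328],[-96,-3,-328],[-96,-3,-328],[-96,-3,-328],[-96,-3,-328],[-96,-3,-328],[-96,-3,-328],[-96,-3,-328],[-110,35,-328],[-121,64,-328],[-131,91,-328],[-141,118,-328],[-149,139,-328],[-154,152,-328],[-154,152,-328],[-154,152,-328],[-154,152,-328]], "angular": [[-3.1,17.5,20.2],[-3.1,17.5,20.2],[-3.1,17.5,20.2],[-3.1,17.5,20.2],[-3.1,17.5,20.2],[-3.1,17.5,20.2],[-3.1,17.5,20.2],[-3.1,17.5,20.2],[-3.1,17.5,20.2],[-3.1,17.5,20.2],[-3.1,17.5,20.2],[-3.1,17.5,20.2],[-3.1,17.5,20.2],[-3.1,17.5,20.2],[-3.1,17.5,20.2],[-3.1,17.5,20.2],[-3.1,17.5,20.2],[-3.1,17.5,20.2],[-3.1,17.5,20.2]], "gripper": [0.2,0.2,0.2,0.2,0.2,0.2,0.2,0.2,0.2,0.2,0.2,0.2,0.2,0.2,0.2,0.2,0.2,0.2,0.2]}}

```text
t: 7.03
tool_pos: [0.5166, -0.3247, 0.0079]
ee_rot: [-1.571, 0.056, -0.052]
force: [-0.1, -0.1, 0.1]
finger_gap: 0.646
```

Run:
```python
from h import *
s=ctrl.sense();m=cam('side');print(s['t'],s['force'],s['finger_gap'],s['tool_pos'],R.from_rotvec(s['ee_rot']).as_matrix().round(3))
b=ctrl.snapshot('side');cv2.imwrite('pics/s4.png',cv2.resize(b[130:230,255:415],(800,500),interpolation=3))
p=s['tool_pos']+[0,0,.0313]
for o in [(-28,36,0),(28,36,0),(0,36,0)]: print((((proj(m,p+np.array(o)/1000))-[255,130])*5).round(), (((proj(m,np.r_[(p+np.array(o)/1000)[:2],.006]))-[255,130])*5).round())
```

```text
7.0333 [-0.06075727 -0.1116122   0.05694282] 0.6459548605787172 [ 0.51655122 -0.32473096  0.00792821] [[ 0.998 -0.003  0.069]
 [-0.069 -0.001  0.998]
 [-0.003 -1.    -0.001]]
[396. 187.] [397. 229.]
[315. 188.] [316. 229.]
[355. 188.] [356. 229.]
```

View pics/s4.png

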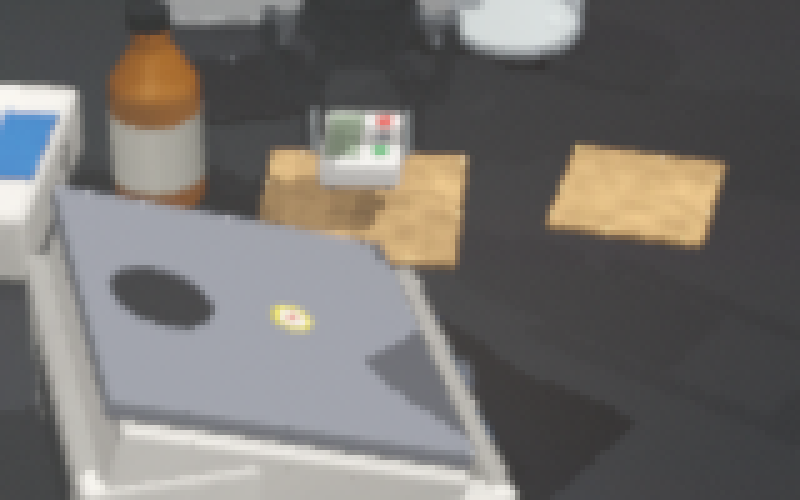

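The timer's lower edge sits at v≈187, as predicted for 33 mm above the mat, and it is over the mat's middle. The spot is at (292,318) in this crop.

Call:
{"op": "move_arm", "data": {"dp": [[0,10,0],[0,20,0],[0,27,0],[0,30,0],[0,31,0],[0,32,0],[0,33,0],[0,33,0]], "angular": [[0,0,0],[0,0,0],[0,0,0],[0,0,0],[0,0,0],[0,0,0],[0,0,0],[0,0,0]], "gripper": [0.2,0.2,0.2,0.2,0.2,0.2,0.2,0.2]}}

```text
t: 7.75
tool_pos: [0.5152, -0.3247, -0.0255]
ee_rot: [-1.57, 0.059, -0.05]
force: [-3.5, 1.7, 6.6]
finger_gap: 0.635
```

Call:
{"op": "move_arm", "data": {"dp": [[0,-0.5,0],[0,-0.5,0],[0,-0.5,0],[0,-0.5,0],[0,-5,0],[0,-25,0],[0,-60,0],[0,-100,0],[0,-140,0],[0,-180,0],[0,-200,0],[0,-200,0]], "angular": [[0,0,0],[0,0,0],[0,0,0],[0,0,0],[0,0,0],[0,0,0],[0,0,0],[0,0,0],[0,0,0],[0,0,0],[0,0,0],[0,0,0]], "gripper": [0,-0.4,-0.8,-0.9,-0.9,-0.9,-0.9,-0.9,-0.9,-0.9,-0.9,-0.9]}}

```text
t: 8.75
tool_pos: [0.5194, -0.327, 0.1816]
ee_rot: [-1.578, 0.05, -0.059]
force: [0.4, -0.3, 1.3]
finger_gap: 0.948
```

Run:
```python
from h import *
s=ctrl.sense();ms=cam('side');mt=cam('top');mw=cam('wrist')
W=ctrl.snapshot('wrist');S=ctrl.snapshot('side');T=ctrl.snapshot('top')
print(s['t'],s['tool_pos'],s['joint_positions'].round(2),s['force'])
c=lambda im,x,y,w,h:cv2.resize(im[y:y+h,x:x+w],(400,300),interpolation=3)
cv2.imwrite('pics/q5.png',np.vstack([np.hstack([c(W,0,0,640,400),c(S,270,130,120,90)]),np.hstack([c(S,290,260,80,60),c(T,200,160,60,45)])]))
# spot: yellow ring centroids
for n,im,m in (('side',S,ms),('top',T,mt)):
    hsv=cv2.cvtColor(im,cv2.COLOR_BGR2HSV); o=proj(m,[.5505,.01,.138]); print(n,'pred',o)
    x,y=o.round().astype(int); g=cv2.inRange(hsv[y-20:y+20,x-20:x+20],(22,70,90),(38,255,255)); p=np.argwhere(g)[:,::-1]
    if len(p): print(len(p),(p.min(0)+p.max(0))/2+[x-20,y-20],atz(m,*((p.min(0)+p.max(0))/2+[x-20,y-20]),.138))
print('from s4',atz(ms,292/5-.4+255,318/5-.4+130,.138))
```

```text
8.75 [ 0.51941965 -0.32697755  0.18155815] [-0.65  0.05  1.75 -0.    1.33 -0.58] [ 0.42627018 -0.25333762  1.27817403]
side pred [312.33171654 192.86920081]
15 [312.5 193. ] [0.54999958 0.01066133 0.138     ]
top pred [321.12012568 177.80841508]
13 [321. 178.] [0.54983968 0.01040595 0.138     ]
from s4 [0.54854695 0.0116753  0.138     ]
```

View pics/q5.png

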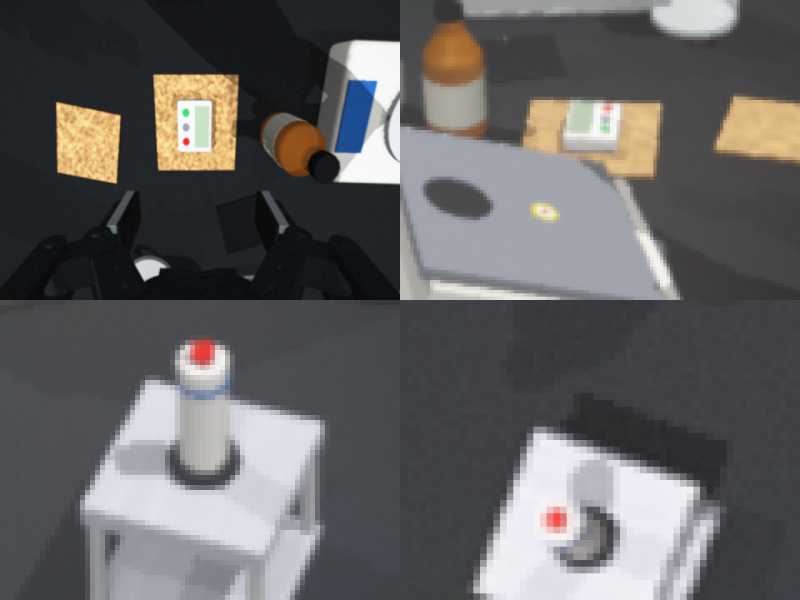

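The timer lies flat on the larger cork mat. Both cameras put the spot at (0.550, 0.0106), and the pen stands upright with its red button at (202,350) and collar at (204,465) in the montage. Next, the pen approach.

Run:
```python
from h import *
ms=cam('side');mt=cam('top')
A=np.array
bt=(156/6.667+200-.4,220/6.667+160-.4); bs=(202/5+290-.4,50/5+260-.4)
print('button top',atz(mt,*bt,.149),'side',atz(ms,*bs,.149))
print('collar top',atz(mt,187/6.667+199.6,239/6.667+159.6,.082),'side',atz(ms,204/5+289.6,163/5+259.6,.079))
ex=A([np.cos(np.radians(13.7)),np.sin(np.radians(13.7)),0]);ey=A([0,0,-1.]);Rt=np.c_[ex,ey,np.cross(ex,ey)]
for z in (.25,.18): print(z,[v.round(1) for v in delta(A([.4977,.3375,z]),Rt)])
```

```text
button top [0.49740692 0.33830928 0.149     ] side [0.49808384 0.33973376 0.149     ]
collar top [0.496722   0.33696658 0.082     ] side [0.49768071 0.34222717 0.079     ]
0.25 [array([-64.3, -76.9, 658.9]), array([ -0.1, -17.7,  -0.3])]
0.18 [array([-63.9,  -6.9, 658.9]), array([ -0.1, -17.7,  -0.3])]
```

Call:
{"op": "move_arm", "data": {"dp": [[-10,-60,20],[-64,-77,660],[-64,-77,660],[-64,-77,660],[-64,-77,660],[-64,-77,660],[-64,-77,660],[-64,-77,660],[-64,-77,660],[-64,-77,660],[-64,-77,660],[-64,-77,660],[-64,-77,660],[-64,-77,660],[-64,-77,660],[-64,-77,660],[-64,-77,660],[-64,-77,660],[-64,-77,660],[-64,-40,660]], "angular": [[0,0,0],[-0.1,-17.7,-0.3],[-0.1,-17.7,-0.3],[-0.1,-17.7,-0.3],[-0.1,-17.7,-0.3],[-0.1,-17.7,-0.3],[-0.1,-17.7,-0.3],[-0.1,-17.7,-0.3],[-0.1,-17.7,-0.3],[-0.1,-17.7,-0.3],[-0.1,-17.7,-0.3],[-0.1,-17.7,-0.3],[-0.1,-17.7,-0.3],[-0.1,-17.7,-0.3],[-0.1,-17.7,-0.3],[-0.1,-17.7,-0.3],[-0.1,-17.7,-0.3],[-0.1,-17.7,-0.3],[-0.1,-17.7,-0.3],[-0.1,-17.7,-0.3]], "gripper": [-1,-1,-1,-1,-1,-1,-1,-1,-1,-1,-1,-1,-1,-1,-1,-1,-1,-1,-1,-1]}}

```text
t: 10.57
tool_pos: [0.5017, 0.3399, 0.2197]
ee_rot: [-1.56, -0.197, 0.18]
force: [1.0, -0.1, 1.1]
finger_gap: 0.997
```

Run:
```python
from h import *
s=ctrl.sense();mw=cam('wrist');W=ctrl.snapshot('wrist')
print(s['t'],s['tool_pos'],s['joint_positions'].round(2))
for n,p in [('btn',[.4977,.339,.149]),('tcp',s['tool_pos'])]: print(n,proj(mw,p)*1.25)
cv2.imwrite('pics/w6.png',cv2.resize(W,(800,500),interpolation=3))
ex=np.array([np.cos(np.radians(13.7)),np.sin(np.radians(13.7)),0]);ey=np.array([0,0,-1.]);Rt=np.c_[ex,ey,np.cross(ex,ey)]
print([v.round(1) for v in delta([.4977,.339,.068],Rt)])
```

```text
10.5667 [0.50171517 0.33988716 0.21971175] [ 0.51  0.01  1.73 -0.    1.39  0.27]
btn [387.70715019 243.68699785]
tcp [395.68034308 285.12763805]
[array([  3. , 138.2,   2.7]), array([ 0.2, -0. , -0.4])]
```

View pics/w6.png

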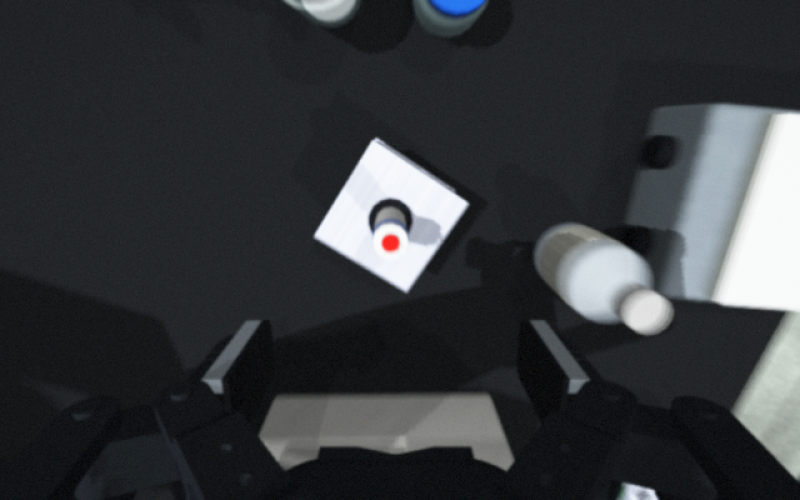

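The button is at (391,242), against a predicted (388,244). Descending and gripping.

Call:
{"op": "move_arm", "data": {"dp": [[3,20,2.7],[3.5,55,2.7],[3.5,90,2.7],[3.5,115,2.7],[3.5,130,2.7],[3.5,138,2.7],[3.5,138,2.7],[3.5,138,2.7],[3.5,138,2.7],[3.5,138,2.7],[3.5,138,2.7],[3.5,138,2.7],[3.5,138,2.7],[3.5,138,2.7],[3.5,138,2.7],[3.5,138,2.7],[3.5,138,2.7]], "angular": [[0.2,0,-0.4],[0.2,0,-0.4],[0.2,0,-0.4],[0.2,0,-0.4],[0.2,0,-0.4],[0.2,0,-0.4],[0.2,0,-0.4],[0.2,0,-0.4],[0.2,0,-0.4],[0.2,0,-0.4],[0.2,0,-0.4],[0.2,0,-0.4],[0.2,0,-0.4],[0.2,0,-0.4],[0.2,0,-0.4],[0.2,0,-0.4],[0.2,0,-0.4]], "gripper": [-1,-1,-1,-1,-1,-1,-1,-1,-0.5,0,0.2,0.4,0.6,0.7,0.7,0.7,0.7], "newtons": 40}}

```text
t: 12.03
tool_pos: [0.5013, 0.3418, 0.0761]
ee_rot: [-1.559, -0.194, 0.182]
force: [-0.4, -0.4, 4.0]
finger_gap: 0.266
```

Run:
```python
from h import *
s=ctrl.sense();print(s);r=R.from_rotvec(s['ee_rot']).as_matrix();print(r.round(4));np.save('grip.npy',np.r_[s['tool_pos'],s['ee_rot']])
W=ctrl.snapshot('wrist');S=ctrl.snapshot('side')
c=lambda im,x,y,w,h:cv2.resize(im[y:y+h,x:x+w],(400,400),interpolation=3)
cv2.imwrite('pics/q7.png',np.hstack([c(W,160,80,320,320),c(S,290,230,90,90)]))
```

```text
{'t': 12.0333, 'joint_positions': array([5.09661639e-01, 1.24692605e-01, 1.85528256e+00, 6.50905316e-04,
       1.15371682e+00, 2.69829516e-01]), 'dq': array([-0.00051417, -0.0015739 ,  0.00041157,  0.00354674,  0.00058711,
        0.00349973]), 'joint_torque': array([-2.26476244e-01, -3.72251272e+01, -3.21427631e+01, -5.53169113e-02,
       -3.07266768e-01, -1.72682048e-03]), 'tool_pos': array([0.5013081 , 0.34180576, 0.07607201]), 'ee_rot': array([-1.55903718, -0.19355476,  0.18241452]), 'force': array([-0.43888933, -0.43334124,  3.96094033]), 'torque': array([-0.11546183,  0.20015427,  0.00797333]), 'finger_gap': 0.2660196080516644}
[[ 0.9714  0.0066 -0.2373]
 [ 0.2373  0.0044  0.9714]
 [ 0.0075 -1.      0.0027]]
```

View pics/q7.png

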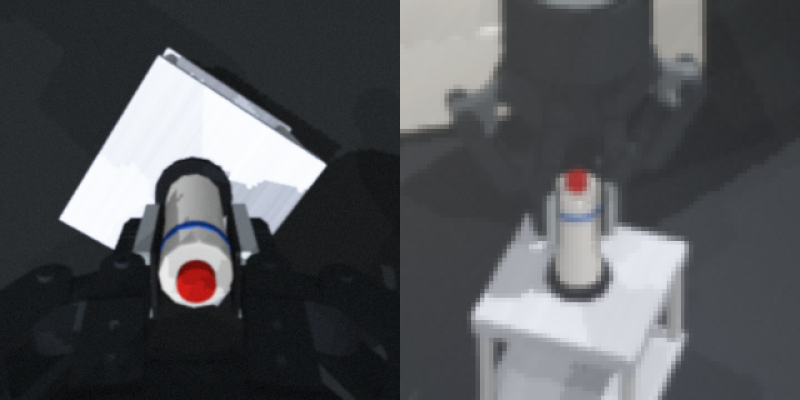

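The pen is gripped centrally and upright, with gap 0.266 ≈ 23 mm. Lifting straight up.

Call:
{"op": "move_arm", "data": {"dp": [[0,-8,0],[0,-25,0],[0,-50,0],[0,-80,0],[0,-115,0],[0,-155,0],[0,-190,0],[0,-210,0],[0,-210,0],[0,-210,0],[0,-210,0]], "angular": [[0,0,0],[0,0,0],[0,0,0],[0,0,0],[0,0,0],[0,0,0],[0,0,0],[0,0,0],[0,0,0],[0,0,0],[0,0,0]], "gripper": [0.8,0.8,0.8,0.8,0.8,0.8,0.8,0.8,0.8,0.8,0.8], "newtons": 60}}

```text
t: 13.05
tool_pos: [0.4989, 0.3402, 0.2829]
ee_rot: [-1.561, -0.19, 0.186]
force: [0.3, -0.3, -1.5]
finger_gap: 0.26
```

```bash
cat >> h.py <<'E'
def lid(yaw=13.7): return R.from_euler('z',yaw,degrees=True).as_matrix()@R.from_euler('y',-20,degrees=True).as_matrix()
SPOT=np.array([.550,.0106,.138]); TIP=np.array([-.0035,.066,-.0019])
# pen axis in tool frame at grasp (pen vertical in world)
def tgt(h,tip=TIP):
    g=R.from_rotvec(np.load('grip.npy')[3:]).as_matrix()
    Rm=lid(); R0=R.from_euler('z',13.7,degrees=True).as_matrix()
    Rt=Rm@R0.T@g     # tilt the whole grasp by the lid tilt: pen vertical -> pen along normal
    return SPOT+Rm[:,2]*h-Rt@tip, Rt
E
python3 - <<'E'
from h import *
s=ctrl.sense();ctrl.snapshot('side');s=ctrl.sense();print(s['t'],s['tool_pos'],s['finger_gap'],s['force'],R.from_rotvec(s['ee_rot']).as_matrix()[:,1])
for h in (.08,.025): 
    T,Rt=tgt(h); print(h,T,[v.round(1) for v in delta(T,Rt)])
im=ctrl.snapshot('side');hsv=cv2.cvtColor(im,cv2.COLOR_BGR2HSV);m=cam('side')
r=R.from_rotvec(s['ee_rot']).as_matrix()
P=lambda y:proj(m,s['tool_pos']+r@(TIP+[0,y,0]))
print('pred tip',P(0),'nose end',P(-.016),'nose top',P(-.066))
g=cv2.inRange(hsv,(95,80,40),(130,255,255));x,y=P(-.03).round().astype(int);q=np.argwhere(g[y-40:y+40,x-25:x+25])[:,::-1]+[x-25,y-40]
if len(q): print(len(q),q.min(0),q.max(0),q.mean(0),'pred nose mid',P(-.041))
E
```

```text
13.1 [0.4986704  0.34006913 0.28208905] 0.26062687451092725 [ 0.66145524 -0.25523647 -1.38726006] [ 0.00157936  0.00144781 -0.9999977 ]
0.08 [0.50381297 0.00111567 0.27625095] [array([ -75.4,    5.4, -330.5]), array([  0.1,  -0. , -20.3])]
0.025 [0.52208889 0.00557086 0.22456785] [array([ -56.7,   57.1, -330.6]), array([  0.1,  -0. , -20.3])]
pred tip [330.77885806 246.58233466] nose end [330.73841615 241.02218714] nose top [330.60775083 223.05769236]
137 [326 205] [335 243] [330.70072993 233.58394161] pred nose mid [330.6739118  232.15381875]
```

The nose position in the side image agrees with the prediction (x 330.7 against 330.7). Moving to hover over the spot, tilted 20°.

Call:
{"op": "move_arm", "data": {"dp": [[-75,5,-330],[-75,5,-330],[-75,5,-330],[-75,5,-330],[-75,5,-330],[-75,5,-330],[-75,5,-330],[-75,5,-330],[-75,5,-330],[-75,5,-330],[-75,5,-330],[-75,5,-330],[-68,25,-330],[-61,44,-330],[-57,57,-330],[-57,57,-330],[-57,57,-330],[-57,57,-330],[-57,57,-330],[-57,57,-330]], "angular": [[0,0,-10],[0.1,0,-20.3],[0.1,0,-20.3],[0.1,0,-20.3],[0.1,0,-20.3],[0.1,0,-20.3],[0.1,0,-20.3],[0.1,0,-20.3],[0.1,0,-20.3],[0.1,0,-20.3],[0.1,0,-20.3],[0.1,0,-20.3],[0.1,0,-20.3],[0.1,0,-20.3],[0.1,0,-20.3],[0.1,0,-20.3],[0.1,0,-20.3],[0.1,0,-20.3],[0.1,0,-20.3],[0.1,0,-20.3]], "gripper": [0.8,0.8,0.8,0.8,0.8,0.8,0.8,0.8,0.8,0.8,0.8,0.8,0.8,0.8,0.8,0.8,0.8,0.8,0.8,0.8]}}

```text
t: 14.82
tool_pos: [0.5236, 0.0071, 0.2289]
ee_rot: [-1.498, -0.466, -0.097]
force: [-0.0, 0.6, -1.2]
finger_gap: 0.264
```

```bash
cat > chk.py <<'E'
from h import *
F=[]
for i in range(6):
    im=ctrl.snapshot('side'); s=ctrl.sense(); F.append(s['force'])
m=cam('side');Rm=lid();F=np.array(F)@Rm;print('F lid axes mean',F.mean(0).round(2),'sd',F.std(0).round(2),s['t'])
r=R.from_rotvec(s['ee_rot']).as_matrix();print('tip in lid frame mm',((s['tool_pos']+r@TIP-SPOT)@Rm*1000).round(1),'gap',s['finger_gap'])
g0=R.from_rotvec(np.load('grip.npy')[3:]).as_matrix(); ax=r@g0.T@[0,0,1]; print('axis err deg lid x,y (grasp ref)',np.degrees(ax@Rm)[:2].round(2),'(tool ref)',np.degrees(-r[:,1]@Rm)[:2].round(2))
P=lambda y:proj(m,s['tool_pos']+r@(TIP+[0,y,0]))
print('pred tip',P(0),'nose end',P(-.016),'nose top',P(-.066),'spot',proj(m,SPOT))
g=cv2.inRange(cv2.cvtColor(im,cv2.COLOR_BGR2HSV),(95,80,40),(130,255,255));x,y=P(-.041).round().astype(int)
n,l,st,c=cv2.connectedComponentsWithStats(g[y-25:y+25,x-25:x+25])
for i in range(1,n):
    if st[i,4]>20: 
        q=np.argwhere(l==i)[:,::-1]+[x-25,y-25.]; v=cv2.fitLine(q.astype(np.float32),2,0,.01,.01).ravel(); print(len(q),q.min(0),q.max(0),q.mean(0),'dir',v[:2])
d=P(-.016)-P(-.066);print('pred mid',P(-.041),'dir',d/np.linalg.norm(d))
T,Rt=tgt(0);print('delta h=0',[v.round(1) for v in delta(T,Rt)])
cv2.imwrite('pics/last.png',cv2.resize(im[140:220,260:388],(800,500),interpolation=3))
E
python3 chk.py
```

```text
F lid axes mean [-0.55  0.01 -1.23] sd [0.4  0.46 0.75] 15.1167
tip in lid frame mm [ 2.5  0.9 27.4] gap 0.2565833891626714
axis err deg lid x,y (grasp ref) [-0.28 -0.07] (tool ref) [-0.71 -0.22]
pred tip [314.74502838 185.00145764] nose end [316.5896831  180.23982175] nose top [322.48136438 165.03153329] spot [312.50059882 192.98781621]
94 [315. 167.] [324. 181.] [319.23404255 174.04255319] dir [ 0.34906805 -0.9370974 ]
pred mid [319.51111792 172.69867663] dir [-0.36123948  0.93247308]
delta h=0 [array([-2.5, 27.4, -1. ]), array([-0.1, -0.1,  0.3])]
```

Hover is good: tip offsets (2.5, 0.9) mm, tilt under 1°. Now correct those and go closer.

Call:
{"op": "move_arm", "data": {"dp": [[-2.5,5,-1],[-2.5,12,-1],[-2.5,17,-1],[-2.5,19,-1],[-2.5,19,-1],[-2.5,19,-1],[-2.5,19,-1],[-2.5,19,-1]], "angular": [[-0.1,-0.1,0.5],[-0.1,-0.1,0.5],[-0.1,-0.1,0.5],[-0.1,-0.1,0.5],[-0.1,-0.1,0.5],[-0.1,-0.1,0.5],[-0.1,-0.1,0.5],[-0.1,-0.1,0.5]], "gripper": [0.8,0.8,0.8,0.8,0.8,0.8,0.8,0.8]}}

```text
t: 15.78
tool_pos: [0.5277, 0.007, 0.209]
ee_rot: [-1.501, -0.459, -0.088]
force: [-0.8, -0.4, -1.2]
finger_gap: 0.266
```

```bash
sed -i 's/range(6)/range(12)/' chk.py; python3 chk.py
```

```text
F lid axes mean [-0.22 -0.05 -1.16] sd [0.56 0.53 0.29] 16.3833
tip in lid frame mm [-0.5  0.1  8.1] gap 0.2622053330369623
axis err deg lid x,y (grasp ref) [0.24 0.02] (tool ref) [-0.19 -0.13]
pred tip [313.54269202 190.67173323] nose end [315.32074853 185.97181201] nose top [320.99994289 170.96004719] spot [312.50059882 192.98781621]
100 [313. 173.] [323. 187.] [317.73 179.92] dir [ 0.39819255 -0.91730183]
pred mid [318.13677774 178.52822659] dir [-0.35384125  0.93530549]
delta h=0 [array([ 0.2,  8.1, -0.1]), array([ 0. ,  0. , -0.2])]
```

Call:
{"op": "move_arm", "data": {"dp": [[0,1,0],[0,2,0],[0,3,0],[0,4,0],[0,5,0],[0,5,0],[0,5,0]], "angular": [[0,0,0],[0,0,0],[0,0,0],[0,0,0],[0,0,0],[0,0,0],[0,0,0]], "gripper": [0.8,0.8,0.8,0.8,0.8,0.8,0.8]}}

```text
t: 16.97
tool_pos: [0.5292, 0.0075, 0.2038]
ee_rot: [-1.501, -0.459, -0.087]
force: [0.1, -0.1, -0.6]
finger_gap: 0.265
```

```bash
python3 chk.py | head -3
```

```text
F lid axes mean [-0.38 -0.   -1.18] sd [0.41 0.35 0.62] 17.5667
tip in lid frame mm [-0.4  0.1  3.1] gap 0.258362830242934
axis err deg lid x,y (grasp ref) [0.24 0.02] (tool ref) [-0.19 -0.13]
```

No contact yet at 3.1 mm. Continuing.

Call:
{"op": "move_arm", "data": {"dp": [[0,1,0],[0,2,0],[0,3,0],[0,3,0],[0,3,0]], "angular": [[0,0,0],[0,0,0],[0,0,0],[0,0,0],[0,0,0]], "gripper": [0.8,0.8,0.8,0.8,0.8]}}

```text
t: 17.98
tool_pos: [0.5301, 0.0077, 0.2009]
ee_rot: [-1.501, -0.459, -0.087]
force: [0.1, 0.0, -0.3]
finger_gap: 0.261
```

```bash
python3 chk.py | head -3
```

```text
F lid axes mean [-0.27  0.12 -1.2 ] sd [0.51 0.39 0.47] 18.5833
tip in lid frame mm [-0.4  0.1  0.1] gap 0.2657241838670664
axis err deg lid x,y (grasp ref) [0.24 0.02] (tool ref) [-0.19 -0.14]
```

Call:
{"op": "move_arm", "data": {"dp": [[0,1,0],[0,2,0],[0,3,0],[0,3,0],[0,3,0]], "angular": [[0,0,0],[0,0,0],[0,0,0],[0,0,0],[0,0,0]], "gripper": [0.8,0.8,0.8,0.8,0.8]}}

```text
t: 19.0
tool_pos: [0.5313, 0.0079, 0.1985]
ee_rot: [-1.501, -0.459, -0.088]
force: [-1.0, -0.7, 0.5]
finger_gap: 0.262
```

```bash
python3 chk.py | head -3
```

```text
F lid axes mean [-0.54 -0.03  0.51] sd [0.53 0.53 0.42] 19.6
tip in lid frame mm [-0.3  0.1 -2.8] gap 0.26111411079864216
axis err deg lid x,y (grasp ref) [0.22 0.02] (tool ref) [-0.21 -0.13]
```

Contact: +1.7 N, about 2.2 mm in. Another 2.5 mm brings it near half way.

Call:
{"op": "move_arm", "data": {"dp": [[0,1,0],[0,2,0],[0,2.5,0],[0,2.5,0],[0,2.5,0],[0,2.5,0]], "angular": [[0,0,0],[0,0,0],[0,0,0],[0,0,0],[0,0,0],[0,0,0]], "gripper": [0.8,0.8,0.8,0.8,0.8,0.8]}}

```text
t: 20.1
tool_pos: [0.5321, 0.0082, 0.1961]
ee_rot: [-1.501, -0.459, -0.088]
force: [-1.5, -0.1, 1.5]
finger_gap: 0.262
```

```bash
python3 chk.py
python3 - <<'E'
from h import *
a=cv2.imread('pics/last.png');W=ctrl.snapshot('wrist');T=ctrl.snapshot('top')
b=cv2.resize(W,(400,250));c=cv2.resize(T[140:215,270:390],(400,250),interpolation=3)
cv2.imwrite('pics/fin.png',np.vstack([cv2.resize(a[:350,100:660],(560,350)),np.hstack([b,c])[:, :800][:, 120:680]]))
E
```

```text
F lid axes mean [-0.16  0.03  1.64] sd [0.57 0.55 0.37] 20.7
tip in lid frame mm [-0.4  0.1 -5.4] gap 0.26337541849804574
axis err deg lid x,y (grasp ref) [0.23 0.02] (tool ref) [-0.19 -0.13]
pred tip [312.04051795 194.59210611] nose end [313.80349539 189.93358941] nose top [319.43397516 175.0555294 ] spot [312.50059882 192.98781621]
104 [312. 177.] [321. 191.] [316.18269231 183.85576923] dir [ 0.30975857 -0.95081526]
pred mid [316.59547443 182.5560242 ] dir [-0.35394398  0.93526662]
delta h=0 [array([ 0.1, -5.4, -0.1]), array([ 0. ,  0. , -0.2])]
```

View pics/fin.png

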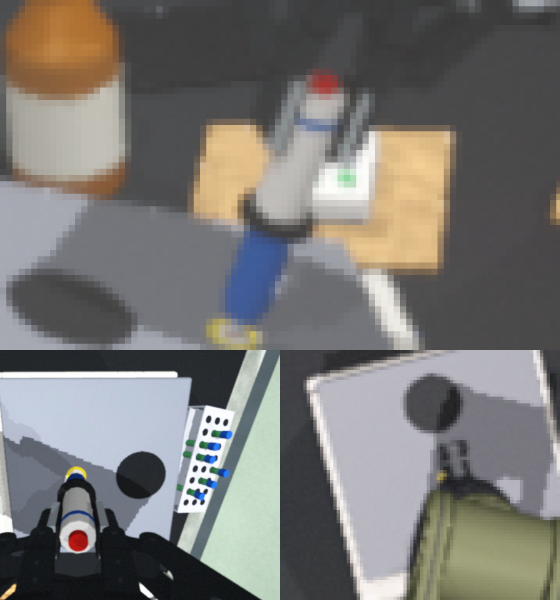

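The tip is inside the yellow ring, and the timer is flat on the mat. The normal force has risen 2.8 N, which is half way in. A numeric check of the centring from the wrist image follows.

Run:
```python
from h import *
im=ctrl.snapshot('wrist');m=cam('wrist');Rm=lid();hsv=cv2.cvtColor(im,cv2.COLOR_BGR2HSV)
c=proj(m,SPOT).round().astype(int);x0,y0=c-[30,30];h=hsv[y0:y0+60,x0:x0+60]
Y=cv2.inRange(h,(20,80,60),(38,255,255));B=cv2.inRange(h,(95,80,30),(130,255,255))
for n,g in (('yellow',Y),('blue',B)):
    q=np.argwhere(g)[:,::-1]+[x0,y0];print(n,len(q),q.min(0),q.max(0),q.mean(0).round(1))
t=np.linspace(0,2*np.pi,60)
circ=lambda o,r,z:np.array([proj(m,SPOT+Rm@(np.array([o[0]+r*np.cos(a),o[1]+r*np.sin(a),z])/1000)) for a in t])
k=circ((0,0),12,0);print('ring pred',k.min(0).round(1),k.max(0).round(1))
for o in [(0,0),(0,4),(0,-4),(3,0)]:
    n=circ(o,11,11);print(o,'nose end pred',n.min(0).round(1),n.max(0).round(1))
for r in range(0,60,1):
    s=''.join('Y' if Y[r,i] else 'B' if B[r,i] else '.' for i in range(10,50))
    if 'Y' in s or 'B' in s: print(r+y0,s)
```

```text
yellow 262 [298 186] [330 206] [313.9 194.2]
blue 206 [299 197] [326 209] [313.  202.8]
ring pred [296.  185.7] [327.6 215.9]
(0, 0) nose end pred [296.5 190.8] [326.8 219.6]
(0, 4) nose end pred [296.4 185.4] [326.8 214.5]
(0, -4) nose end pred [296.6 196.1] [326.7 224.7]
(3, 0) nose end pred [300.7 190.8] [330.9 219.6]
186 ...................YYYYYY...............
187 ................YYYYYYYYYYYYY...........
188 ..............YYYYYYYYYYYYYYYYY.........
189 ............YYYYYYYYYYYYYYYYYYYY........
190 ...........YYYYYYYYYYYYYYYYYYYYYYY......
191 ..........YYYYYYYYYYYYYYYYYYYYYYYYY.....
192 .........YYYYYYYY..........YYYYYYYY.....
193 ........YYYYYYYY.............YYYYYYY....
194 ........YYYYYY................YYYYYYY...
195 .......YYYYYYY.................YYYYYY...
196 .......YYYYYY...................YYYYYY..
197 ......YYYYYY.........BBBB.......YYYYYY..
198 ......YYYYYY...BBBBBBBBBBBB......YYYYY..
199 ......YYYYYY..BBBBBBBBBBBBBBBB...YYYYY..
200 ......YYYYYY.BBBBBBBBBBBBBBBBBB..YYYYYY.
201 ......YYYYY.BBBBBBBBBBBBBBBBBBBB.YYYYYY.
202 ......YYYYY.BBBBBBBBBBBBBBBBBBBBBYYYYYY.
203 ......YYYYBBBBBBBBBBBBBBBBBBBBBBB.YYYY..
204 ......YYY.BBBBBBBBBBBBBBBBBBBBBBBB.YYY..
205 .......YYBBBBBBBBBBBBBBBBBBBBBBBBBBYYY..
206 .........BBBBBBBBBB.B...BBBBBBBBBBB.YY..
207 ........BBBBBBBB..............BBBBB.....
208 .......BBBBB......................B.....
209 ........B...............................
```

Relative to the ring, the tip sits about 3.5 mm toward -y. That is inside the ring, but easily bettered: lift off, shift +3.5 mm and press again.

Call:
{"op": "move_arm", "data": {"dp": [[0,-4,0],[0,-8,0],[0,-8,0],[0.7,-8,2],[0.7,-8,3.5],[0.7,-8,3.5],[0.7,-6,3.5],[0.7,-4,3.5],[0.7,-3,3.5],[0.7,-2,3.5],[0.7,-1,3.5],[0.7,0,3.5],[0.7,0,3.5],[0.7,0,3.5],[0.7,0,3.5]], "angular": [[0,0,0],[0,0,0],[0,0,0],[0,0,0],[0,0,0],[0,0,0],[0,0,0],[0,0,0],[0,0,0],[0,0,0],[0,0,0],[0,0,0],[0,0,0],[0,0,0],[0,0,0]], "gripper": [0.8,0.8,0.8,0.8,0.8,0.8,0.8,0.8,0.8,0.8,0.8,0.8,0.8,0.8,0.8]}}

```text
t: 22.1
tool_pos: [0.5319, 0.0117, 0.1964]
ee_rot: [-1.501, -0.459, -0.088]
force: [-1.3, -1.2, 1.1]
finger_gap: 0.262
```

```bash
python3 chk.py|head -3
python3 - <<'E'
from h import *
im=ctrl.snapshot('wrist');m=cam('wrist');hsv=cv2.cvtColor(im,cv2.COLOR_BGR2HSV)
x0,y0=proj(m,SPOT).round().astype(int)-30;h=hsv[y0:y0+60,x0:x0+60]
for n,lo,hi in (('yellow',(20,80,60),(38,255,255)),('blue',(95,80,30),(130,255,255))):
    q=np.argwhere(cv2.inRange(h,lo,hi))[:,::-1]+[x0,y0];print(n,len(q),q.min(0),q.max(0))
E
```

```text
F lid axes mean [-1.05  0.24  1.72] sd [0.5  0.74 0.53] 22.7
tip in lid frame mm [ 0.3  3.6 -5.4] gap 0.26046195824380447
axis err deg lid x,y (grasp ref) [0.23 0.02] (tool ref) [-0.19 -0.13]
yellow 208 [297 191] [329 209]
blue 201 [301 197] [326 208]
```

The tip is now centred to about 1 mm and the spring is half way in (+2.9 N). Handing in.

```bash
python3 -c "
from cell import ctrl
print(ctrl.sign_off())"
```

```text
the job is handed in; nothing more can be done
None
```

The job is done and handed in at about 22.7 s. The timer lies flat on the larger cork mat, and the arm is still gripping the pen with its tip on the marked spot.

**Last checks**
- **Press:** the force square to the lid rose about 2.9 N over the reading before contact. That means the tip is about 5 mm into its 10 mm travel, clear of its stop.
- **Squareness:** the tool is within about 0.25° of the lid's normal. The pen's direction in the side image also agreed, but only to about 3°, because few pixels show it.
- **Position:** the wrist image showed the tip about 3.5 mm off centre. I lifted off, shifted it and pressed again. It now measures within about 1 mm of the ring's centre.
- **Bystanders:** I never touched the other bottles and vessels. I did not take a separate final picture of all of them.

**What failed or disagreed**
- The first grasp of the timer closed on air, because the real fingertips sit about 30 mm behind the reported TCP. I found this in the pictures and went deeper; the timer had not moved.
- The centring shift means the reported pose now puts the tip 3.6 mm off in the lid's y direction. I trusted the image of the tip against the ring instead.

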